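# Secret drawer of the keepsake box

## Robot

A 6-joint arm with a two-finger parallel gripper is mounted at the origin on a cart in front of the work surface, level with it; the furniture and walls round the work are solid. World frame = base frame: x ahead of the robot, y to its left, z up, the work surface at z = 0. Lengths are in mm, angles in rad, forces in N, time in s.
With the tool pointing down it reaches from about 350 to 975 mm from the base axis. Payload 7.1 kg.
Tool frame: the origin (TCP) lies midway between the tips of the shut fingers; the grasp point (between the pads) lies 19 mm behind it (ctrl.hold_point_z is the distance from the TCP to the grasp point, in mm); x points along the fingers, y is the direction in which the jaws open and shut, and the axes are right-handed (so a half turn about x gives the same grasp; the last joint's range is limited). The gripper opens to 88 mm and grips with 3 to 60 N. Pads are 20 mm wide; open, the fingers measure 115 mm over their backs; the gripper's body (75 mm by 178 mm) begins 61 mm behind the grasp point.
Start: joints at [1.19, 0.423, 1.63, -0, 1.089, -0.019], TCP at [221.192, 584.533, 222.675] pointing down, gripper open.
Joint ranges: [-3, 3], [-0.9, 2.11], [0.09, 2.58], [-1.31, 4.45], [0.11, 2.69], [-2.54, 2.54]. Speed limits (rad/s): [2.39, 2.39, 3.01, 3.14, 3.14, 3.14].

## Interface

Orientations are given as a rotation vector (axis times angle).
In Python, from workcell import ctrl, get_image, calibration gives the robot as it stands.
- The arm moves only by the tool move_arm, never from a script. Its argument "rows" is a list of rows, each a list of 5 numbers: the shift along the world's x, y, z in mm, then the turn about the world's z in rad, then the closure, from -1 (fully open) to 1 (shut). In form: [[tx, ty, tz, roll, jaw], ...]. A call has 1 to 12 rows; each row is the pose to reach, as a shift and turn from the pose measured when the call began; what a row does not reach only later rows make up. A row lasts 1/8 s, in which the tool goes at most 62.5 mm and 10.7 degrees, less where a joint would pass 70% of its speed; a pose out of reach is approached as far as the arm can. A call with a gripper value outside its range is refused whole. The fingers move at their own pace and stop on an object; the grip force is fixed at half the most. Time passes only in rows, so rows that repeat a pose let the fingers close. It gives the time, the measured TCP pose, the force and the opening at its end, in the units of the state.
- ctrl.get_obs(): the state, without advancing time (a new reading comes with each control period).
- get_image(name): name is "scene" or "top" or "wrist"; returns the picture (480x640x3 uint8, blue, green, red); there is no depth.
- calibration(name): a dict with "fx", "fy", "cx", "cy" (pixels), "view" (4x4, takes a point from world to camera coordinates); the wrist camera has in their place "T_tool_cam" (4x4, takes a point from camera to tool coordinates, whose origin is the TCP and whose axes are the tool frame's). Camera axes: x right, y up, looking along -z (the intrinsics and any distortion apply to the point x, -y, -z); pixel columns grow to the right and rows downward; lengths in mm; the calibration is good to about 2 mm. A picture is of the moment at which its call begins: read the wrist's pose just before it. calibration takes no time and is no camera call.
- ctrl.close_job(): hands the job in, once; it reports no verdict.
The state is a dict: "t": time; "qpos": joint angles; "qvel": joint speeds; "joint_torque": joint torques, N m; "ee_pos": TCP position; "orientation": TCP orientation; "ft_force": force on the tool from outside, world axes, zero at the start; "moment": the same for the moment, N m; "width": finger opening in mm.
Only numpy, scipy, OpenCV 4.12 (cv2) and the standard library are available. Lean on these libraries where they do the work, as an engineer would, in place of code of your own. Each camera call takes 0.05 s, during which the arm holds its last target.

## Task

The drawer of the wooden keepsake box is locked by a secret catch: feel gently along the inlaid rail on the top front edge for the one inlay that gives way, and press it down until the drawer springs ajar. Then draw the drawer out by its brass handle as far as it goes and let go. Never lean hard on anything while the drawer is still shut (30 N is too much), and do not knock the cup on the lid or the things beside the box.

Things in the scene. Friction and masses are not known exactly. Their poses are not given: they have to be found in the camera images.
- case: keepsake box of dark wood, fixed to the table, 130 deep (x) x 260 wide (y) x 64 mm high; origin at the centre of its underside; x points from the drawer front (x = -65 mm) into the box, away from the robot at yaw 0; y to the left, z up. A 220 mm long rail of inlays runs along the top front edge, a step 6 mm below the lid, between two 20 mm end cheeks of lid height
- rail_mid (a point): middle of the rail's top: box frame (-49.5, 0, 58) mm, box axes. Rail 31 mm wide, open to the front; behind it the lid's edge stands up 6 mm as a fence. Five look-alike wooden inlays cover it, each 44 mm long, edge to edge, centred at y = -88, -44, 0, 44, 88 mm. Four are firm, on thin rubber (1 mm per 5 N, at most 5 mm); one, each time another and not to be told by eye, is a sprung flap
- rail_left (a point): the rail's left end (+y) at mid-width, on its top: box frame (-49.5, 110, 58) mm, box axes. The flap sinks straight down under 2 to 3 N and leaves a recess 44 mm long with the next inlays or the cheek as end walls; 5 mm down it meets the catch; pressed on to 8 to 10 mm below the rail (7 to 9 N in all) it frees the drawer. Released, it rises again
- rail_right (a point): the rail's right end (-y) at mid-width, on its top: box frame (-49.5, -110, 58) mm, box axes
- handle (a point): middle of the drawer's brass bar handle: a horizontal bar 11 mm thick and 90 mm long along the box's y, 35 mm in front of the drawer front, 30 mm above the table, free all round between its two end posts; moves with the drawer; axes as the box
- drawer (a joint): how far the drawer is out, m: 0 shut and locked, 0.060 at its end stop; it slides out along -x of the box. Freed, a spring sends it out by about 0.02 to 0.03 and it stays there; beyond that it slides with 1 to 2 N of friction and stays where it is left. While locked it cannot be pulled out.
- pink_cup_mid (a point): open pink mixing cup, 41 mm across, 28 mm high, standing loose on the lid; point at its centre, half-way up
- sample_spool_mid (a point): small black spool stand with a resin disc, 37 mm across, 26 mm high, loose on the table to the left of the box; point at its centre, half-way up
- pigment_jar_mid (a point): small pigment jar with a black lid, 40 mm across, 36 mm high, loose on the table to the right of the box; point at its centre, half-way up
Not all that is in view belongs to the job. What is shaped like the part that bears pigment_jar_mid but green or turquoise is not meant. What is shaped like the part that bears pink_cup_mid but green is not meant.

How it is judged (in metres and radians):
On the way:
1. the hidden catch has been pressed and the drawer has sprung ajar (12 mm or more) (value of joint drawer above 0.012 m), for 0.1 s.
At the end, for the whole second after the job is handed in: the drawer stands out by at least 53 of its 60 mm, at rest; cup, spool stand and jar stand upright within 20 mm of where they were (value of joint drawer above 0.053 m and velocity of joint drawer below 0.01 m/s and distance of each of pink_cup_mid, sample_spool_mid, pigment_jar_mid from where it was at the start of the episode below 0.02 m and angle between each of pink_cup_mid, sample_spool_mid, pigment_jar_mid's own z axis and vertical below 0.2 rad); the robot touches nothing.
It fails at once if the robot pressed, pushed or pulled on anything with more than 30 N while the drawer was still shut (contact force between any of the fingers, the arm and anything else above 30 N and value of joint drawer below 0.005 m).
It fails at once if the cup on the lid was shifted by more than 20 mm (distance of pink_cup_mid from where it was at the start of the episode above 0.02 m).
It fails at once if the spool stand was shifted by more than 20 mm (distance of sample_spool_mid from where it was at the start of the episode above 0.02 m).
It fails at once if the pigment jar was shifted by more than 20 mm (distance of pigment_jar_mid from where it was at the start of the episode above 0.02 m).
It also fails if it takes over 67 s, if anything falls off the work surface, if the arm or the gripper's body presses on something with over 40 N, if the wrist force passes 120 N, or if a joint passes its speed limit or range.

## Working session

There is one attempt and no reset: what is moved stays moved. The work goes in short steps, Python scripts to look and compute and a tool call to move; the robot and the scene stay as the last step left them, time stands still between calls to the robot, and variables do not carry over. Pictures are saved under pics/ and viewed, and the job is handed in when it is done.

Besides the shell and the picture viewer there is one more tool, called after "Emit:" as a command line: name --pt "numbers of a row" for each row, then --argument value for the rest. move_arm: Moves the arm, as the interface text tells. Its arguments: {"type":"object","properties":{"rows":{"type":"array"}},"required":["rows"]}

```bash
mkdir -p pics; ls; python3 - <<'E'
from workcell import ctrl,get_image,calibration
import cv2
o=ctrl.get_obs();print(o)
for n in("scene","top","wrist"):
    cv2.imwrite(f"pics/{n}0.png",get_image(n))
    c=calibration(n);print(n,c)
print(ctrl.hold_point_z)
E
```

```text
pics
{'t': 0.0, 'qpos': array([ 1.18996566e+00,  4.23834286e-01,  1.63071952e+00,  3.04317840e-05,
        1.08859841e+00, -1.89945415e-02]), 'qvel': array([-0.00129145,  0.00185956,  0.00201351,  0.00034947, -0.00062674,
        0.00122017]), 'joint_torque': array([-1.53758276e-03, -5.44607913e+01, -2.73667824e+01,  6.42323191e-02,
        2.28309928e-02, -9.59963381e-05]), 'ee_pos': array([220.99578304, 584.0085337 , 221.8941968 ]), 'orientation': array([ 0.28272735,  1.55242239, -0.28513077]), 'ft_force': array([0.79900559, 0.34705631, 0.1611948 ]), 'moment': array([0.03823775, 0.06245337, 0.08308293]), 'width': 87.80706346747245}
scene {'fx': 481.825461885822, 'fy': 481.825461885822, 'cx': 320.39446237202844, 'cy': 238.24603399125027, 'view': array([[ 8.77257262e-01, -4.79945395e-01,  8.49199142e-03,
        -5.09132469e+02],
       [ 3.57345333e-01,  6.64773179e-01,  6.56034247e-01,
        -2.27628402e+02],
       [-3.20505864e-01, -5.72476234e-01,  7.54683346e-01,
        -8.38439278e+02],
       [ 0.00000000e+00,  0.00000000e+00,  0.00000000e+00,
         1.00000000e+00]])}
t
[... 239 characters left out ...]
  1.22895682e-01,
        -5.72560290e+02],
       [-1.22925332e-01,  3.60760613e-03,  9.92409365e-01,
        -1.14360015e+03],
       [ 0.00000000e+00,  0.00000000e+00,  0.00000000e+00,
         1.00000000e+00]])}
wrist {'fx': 398.22584192523254, 'fy': 398.22584192523254, 'cx': 318.76773400757247, 'cy': 235.2200747497635, 'T_tool_cam': array([[ 1.12019410e-04,  2.58988131e-01, -9.65880497e-01,
        -1.63944806e+02],
       [ 9.99999241e-01,  1.15617852e-03,  4.25990420e-04,
        -4.21140257e-01],
       [ 1.22705675e-03, -9.65879812e-01, -2.58987805e-01,
        -7.13492179e+01],
       [ 0.00000000e+00,  0.00000000e+00,  0.00000000e+00,
         1.00000000e+00]])}
18.700000000000003
```

View pics/scene0.png

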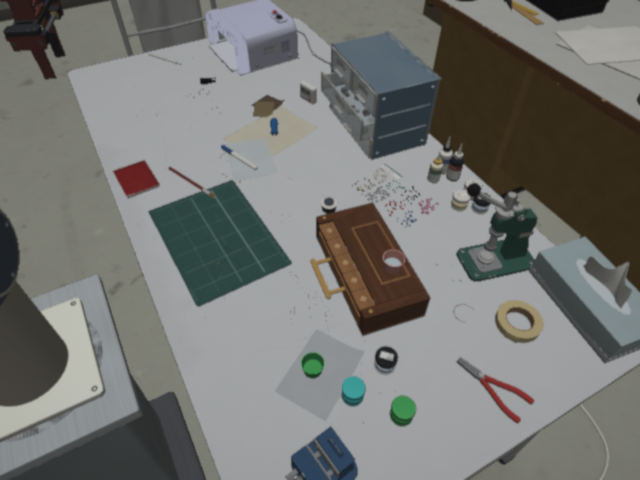

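View pics/top0.png

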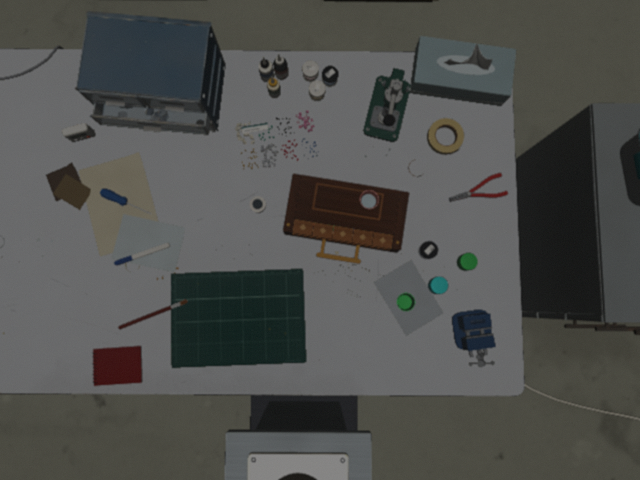

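View pics/wrist0.png

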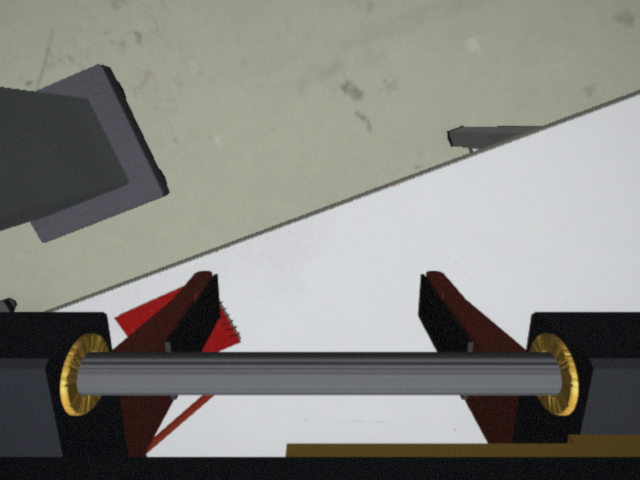

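The top view shows the box at about (347,213), the cup at (369,200), the spool at (258,204), and the jar at (429,249). I'll enlarge both views to find the corners.

```bash
python3 - <<'E'
import cv2
a=cv2.imread("pics/top0.png")[160:280,240:450]
a=cv2.convertScaleAbs(a,alpha=1.8,beta=10)
cv2.imwrite("pics/topc.png",cv2.resize(a,None,fx=3.8,fy=3.8,interpolation=cv2.INTER_CUBIC))
a=cv2.imread("pics/scene0.png")[185:375,290:450]
a=cv2.convertScaleAbs(a,alpha=1.5,beta=10)
cv2.imwrite("pics/scenec.png",cv2.resize(a,None,fx=3.15,fy=3.15,interpolation=cv2.INTER_CUBIC))
E
```

```text
(no output)
```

View pics/topc.png

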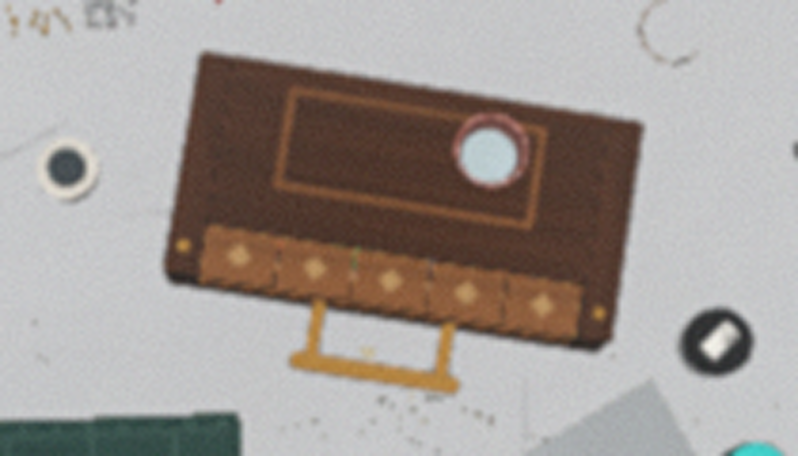

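View pics/scenec.png

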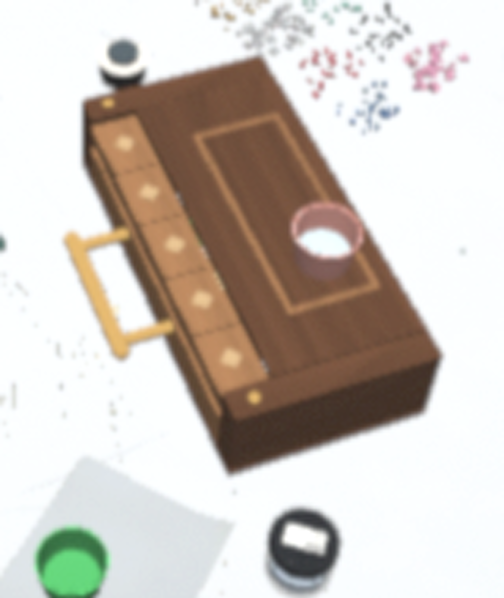

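```bash
cat > h.py <<'E'
import numpy as np
from workcell import calibration
def proj(n,P,c=None):
    c=c or calibration(n);P=np.atleast_2d(P)
    q=P@c["view"][:3,:3].T+c["view"][:3,3]
    return np.c_[c["cx"]+c["fx"]*q[:,0]/-q[:,2],c["cy"]-c["fy"]*q[:,1]/-q[:,2]]
def box2w(p,B):
    x,y,t=p;B=np.atleast_2d(B);c,s=np.cos(t),np.sin(t)
    return np.c_[x+c*B[:,0]-s*B[:,1],y+s*B[:,0]+c*B[:,1],B[:,2]]
def atz(n,uv,z):
    c=calibration(n);R=c["view"][:3,:3];C=-R.T@c["view"][:3,3]
    d=R.T@np.array([(uv[0]-c["cx"])/c["fx"],-(uv[1]-c["cy"])/c["fy"],-1])
    return C+d*(z-C[2])/d[2]
E
python3 - <<'E'
from h import *
from scipy.optimize import least_squares
D=[[-49.5,y,58] for y in(88,44,0,-44,-88)]
T=np.array(D+[[65,130,64],[65,-130,64],[-100,45,30],[-100,-45,30]])
S=np.array(D+[[65,130,64],[65,-130,64],[-65,130,64],[-100,45,30],[-100,-45,30]])
t=np.array([(239,257),(315,268),(391,281),(466,292),(542,305),(203,54),(641,124),(295,360),(455,385)])/3.8+[240,160]
s=np.array([(124,143),(149,192),(174,244),(202,299),(231,357),(261,58),(440,354),(85,101),(72,242),(121,350)])/3.15+[290,185]
ct,cs=calibration("top"),calibration("scene")
for m in("both","top","scene"):
    def f(p):
        a=proj("top",box2w(p[:3],T),ct)-t;b=proj("scene",box2w(p[:3],S),cs)-s
        return np.r_[(a.ravel() if m!="scene" else []),(b.ravel() if m!="top" else [])]
    r=least_squares(f,[650,-90,-.1],loss="soft_l1");print(m,r.x,np.abs(r.fun).max())
    if m=="both":p=r.x;print(np.round(r.fun.reshape(-1,2),1))
print(box2w(p,D+[[-100,0,30],[-120,0,30]]).round(1))
# objects
o=np.array([240,160])
for n,uv,z in(("cup",(491,150),92),("spool",(67,167),26),("jar",(717,341),36)):print(n,atz("top",np.array(uv)/3.8+o,z).round(1))
E
```

```text
both [ 6.30114099e+02 -1.03531420e+02 -1.57674254e-01] 2.4423163652049595
[[ 1.  -0.2]
 [ 1.   0.2]
 [ 0.9  0. ]
 [ 1.1  0.4]
 [ 1.1  0.3]
 [ 0.3 -1.2]
 [ 2.2 -0.5]
 [ 1.9 -0.1]
 [-0.2 -0.1]
 [-0.3 -0.6]
 [-0.5 -0.5]
 [-0.3 -0.5]
 [-0.5 -0.5]
 [-0.5 -0.3]
 [-0.2 -2.4]
 [ 1.1 -0.4]
 [-1.9 -1.6]
 [-0.3 -1.4]
 [-0.3 -0.3]]
top [ 6.29920083e+02 -1.01127446e+02 -1.53725310e-01] 1.0808620273741099
scene [ 6.29904934e+02 -1.05311590e+02 -1.59574975e-01] 1.8793338659871495
[[ 595.    -8.9   58. ]
 [ 588.1  -52.3   58. ]
 [ 581.2  -95.8   58. ]
 [ 574.3 -139.2   58. ]
 [ 567.4 -182.7   58. ]
 [ 531.4  -87.8   30. ]
 [ 511.6  -84.7   30. ]]
cup [ 651.3 -148.    92. ]
spool [652.3  96.6  26. ]
jar [ 550.5 -284.8   36. ]
```

```bash
python3 - <<'E'
from h import *
from workcell import ctrl
from scipy.spatial.transform import Rotation as R
M=R.from_rotvec(ctrl.get_obs()["orientation"]).as_matrix();print(M.round(3))
a=np.arctan2(M[1,1],M[0,1]);print("tool y ang",a)
b=np.pi/2-.156
print("turn",(b-a+np.pi/2)%np.pi-np.pi/2)
E
```

```text
[[-0.     0.354  0.935]
 [-0.001  0.935 -0.354]
 [-1.    -0.001 -0.   ]]
tool y ang 1.2090358975012987
turn 0.20576042929359795
```

Emit:
move_arm --pt "30 -56 0 0.02 1" --pt "58 -110 0 0.04 1" --pt "86 -164 0 0.06 1" --pt "114 -218 0 0.08 1" --pt "142 -272 0 0.1 1" --pt "170 -326 0 0.12 1" --pt "198 -380 0 0.14 1" --pt "226 -434 0 0.16 1" --pt "254 -488 0 0.18 1" --pt "282 -542 0 0.206 1" --pt "310 -596 0 0.206 1" --pt "338 -640 0 0.206 1"

```text
t: 1.65
ee_pos: [559.5, -58.1, 222.0]
orientation: [0.122, 1.567, -0.124]
ft_force: [0.5, 0.5, -0.5]
width: 0.8
```

Emit:
move_arm --pt "21 -38 -40 0 1" --pt "21 -38 -80 0 1" --pt "21 -38 -100 0 1" --pt "21 -38 -120 0 1" --pt "21 -38 -120 0 1" --pt "21 -38 -120 0 1" --pt "21 -38 -120 0 1"

```text
t: 2.52
ee_pos: [581.2, -96.2, 103.0]
orientation: [0.122, 1.566, -0.124]
ft_force: [0.3, -0.1, 0.6]
width: 0.4
```

```bash
python3 - <<'E'
from h import *
from workcell import ctrl,get_image
from scipy.spatial.transform import Rotation as R
import cv2
o=ctrl.get_obs()
M=R.from_rotvec(o["orientation"]).as_matrix();print(M.round(3),o["ee_pos"],o["ft_force"])
print("tool y ang",np.arctan2(M[1,1],M[0,1])-np.pi/2)
cv2.imwrite("pics/w1.png",get_image("wrist"))
a=get_image("scene")[150:400,250:500];cv2.imwrite("pics/s1.png",cv2.resize(cv2.convertScaleAbs(a,alpha=1.5),None,fx=2.4,fy=2.4))
E
```

```text
[[ 0.001  0.156  0.988]
 [-0.001  0.988 -0.156]
 [-1.    -0.001  0.001]] [581.20636295 -96.19785542 103.0064516 ] [ 0.25773621 -0.12390203  0.57119889]
tool y ang -0.15682149727249062
```

View pics/w1.png

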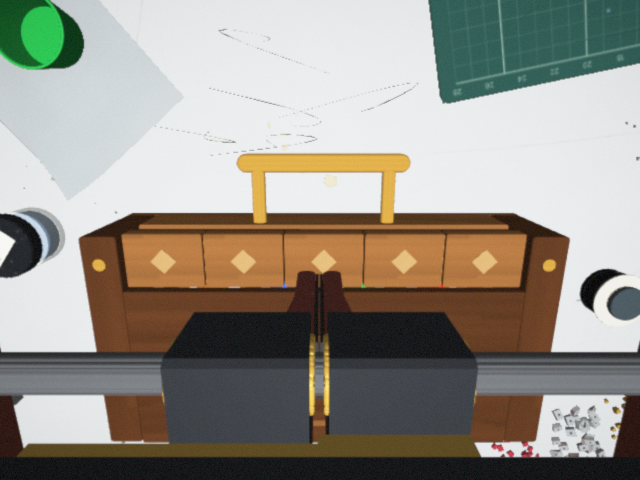

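View pics/s1.png

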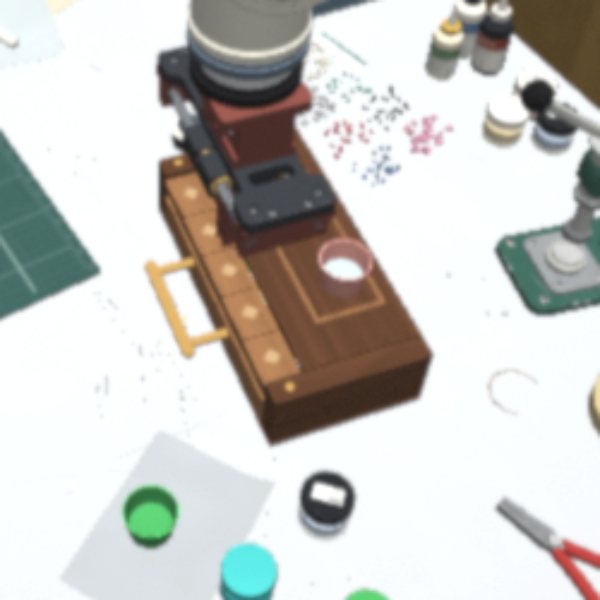

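```bash
cat >> h.py <<'E'
def wrist_atz(o,uv,z):
    from scipy.spatial.transform import Rotation as R
    c=calibration("wrist");M=R.from_rotvec(o["orientation"]).as_matrix();T=c["T_tool_cam"]
    C=M@T[:3,3]+o["ee_pos"];d=M@T[:3,:3]@np.array([(uv[0]-c["cx"])/c["fx"],-(uv[1]-c["cy"])/c["fy"],-1])
    return C+d*(z-C[2])/d[2]
E
python3 - <<'E'
from h import *
from workcell import ctrl
o=ctrl.get_obs()
for uv,z in [((163,261),58),((244,261),58),((324,261),58),((403,261),58),((484,261),58),((324,163),35),((324,234),58),((324,287),58),((324,214),58)]:print(uv,wrist_atz(o,uv,z).round(1))
print(box2w([630.1,-103.5,-.157],[[-65,0,0],[-34,0,0]]))
E
```

```text
(163, 261) [ 566.9 -181.5   58. ]
(244, 261) [ 573.9 -137.3   58. ]
(324, 261) [580.9 -93.6  58. ]
(403, 261) [587.7 -50.5  58. ]
(484, 261) [594.7  -6.4  58. ]
(324, 163) [530.  -85.4  35. ]
(324, 234) [565.6 -91.2  58. ]
(324, 287) [596.1 -96.   58. ]
(324, 214) [554.7 -89.5  58. ]
[[565.89944834 -93.3368722    0.        ]
 [596.51817298 -98.18390238   0.        ]]
```

Wrist and overhead fits agree to about 2 mm. I'll probe the middle inlay first.

Emit:
move_arm --pt "0 1.5 -20 0 1" --pt "0 1.5 -36 0 1" --pt "0 1.5 -40 0 1" --pt "0 1.5 -41 0 1" --pt "0 1.5 -41 0 1"

```text
t: 3.25
ee_pos: [581.3, -94.7, 62.0]
orientation: [0.122, 1.566, -0.124]
ft_force: [-0.7, -0.0, 0.5]
width: 0.6
```

Emit:
move_arm --pt "0 0 -1 0 1" --pt "0 0 -2 0 1" --pt "0 0 -3 0 1" --pt "0 0 -3 0 1"

```text
t: 3.75
ee_pos: [581.2, -94.7, 58.9]
orientation: [0.122, 1.566, -0.124]
ft_force: [-0.1, 0.2, 0.0]
width: 0.4
```

Emit:
move_arm --pt "0 0 -1 0 1" --pt "0 0 -2 0 1" --pt "0 0 -2 0 1"

```text
t: 4.12
ee_pos: [581.4, -94.7, 57.3]
orientation: [0.122, 1.566, -0.124]
ft_force: [-1.7, 0.3, 5.0]
width: 0.6
```

Emit:
move_arm --pt "0 0 -1 0 1" --pt "0 0 -1 0 1"

```text
t: 4.38
ee_pos: [581.4, -94.7, 56.8]
orientation: [0.122, 1.566, -0.124]
ft_force: [-2.8, 0.4, 7.6]
width: 0.1
```

Firm: about 5 N per mm. Next is +44.

Emit:
move_arm --pt "0 0 6 0 1" --pt "4 22 6 0 1" --pt "7 43.5 6 0 1" --pt "7 43.5 4 0 1" --pt "7 43.5 2 0 1" --pt "7 43.5 1 0 1" --pt "7 43.5 0 0 1" --pt "7 43.5 0 0 1"

```text
t: 5.38
ee_pos: [588.2, -51.5, 57.1]
orientation: [0.123, 1.566, -0.125]
ft_force: [-2.4, 2.5, 5.4]
width: 0.7
```

Emit:
move_arm --pt "0 0 6 0 1" --pt "4 22 6 0 1" --pt "7 43.5 6 0 1" --pt "7 43.5 4 0 1" --pt "7 43.5 2 0 1" --pt "7 43.5 1 0 1" --pt "7 43.5 0 0 1" --pt "7 43.5 -0.5 0 1" --pt "7 43.5 -0.5 0 1"

```text
t: 6.5
ee_pos: [595.1, -8.3, 56.6]
orientation: [0.123, 1.566, -0.125]
ft_force: [-1.1, -0.5, 2.1]
width: 0.3
```

Emit:
move_arm --pt "0 0 -1 0 1" --pt "0 0 -2 0 1" --pt "0 0 -2 0 1"

```text
t: 6.88
ee_pos: [595.1, -8.3, 54.5]
orientation: [0.123, 1.566, -0.125]
ft_force: [-0.5, -0.5, 1.6]
width: 0.6
```

That's the flap: still about 2 N at 3.5 mm down. I'll press on in steps.

Emit:
move_arm --pt "0 0 -1 0 1" --pt "0 0 -2 0 1" --pt "0 0 -3 0 1" --pt "0 0 -3 0 1"

```text
t: 7.38
ee_pos: [595.1, -8.3, 51.8]
orientation: [0.122, 1.566, -0.125]
ft_force: [-2.4, -0.1, 4.6]
width: 0.4
```

Emit:
move_arm --pt "0 0 -1 0 1" --pt "0 0 -2 0 1" --pt "0 0 -2 0 1"

```text
t: 7.75
ee_pos: [595.1, -8.3, 50.0]
orientation: [0.122, 1.566, -0.125]
ft_force: [-2.3, -0.1, 6.4]
width: 0.3
```

Emit:
move_arm --pt "0 0 -1 0 1" --pt "0 0 -2 0 1" --pt "0 0 -2 0 1" --pt "0 0 -2 0 1"

```text
t: 8.25
ee_pos: [595.2, -8.3, 48.8]
orientation: [0.122, 1.566, -0.125]
ft_force: [-5.0, -0.3, 10.8]
width: 0.1
```

```bash
python3 - <<'E'
from workcell import ctrl,get_image
import cv2
cv2.imwrite("pics/w2.png",get_image("wrist"));print(ctrl.get_obs()["ft_force"])
E
```

```text
[-4.11789259  0.21313131 10.90892073]
```

View pics/w2.png

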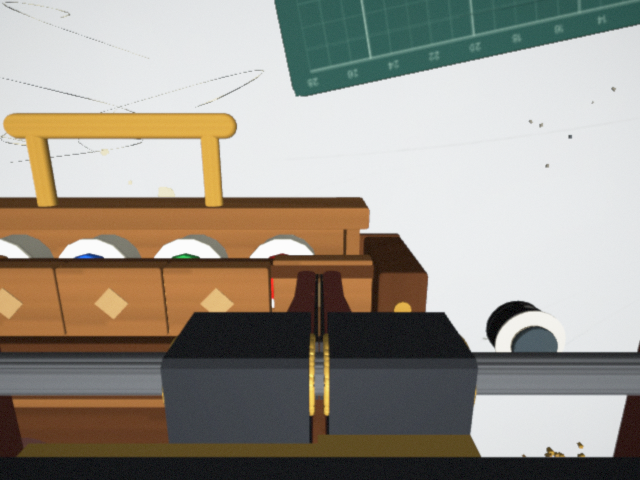

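The drawer has sprung ajar, with its contents visible behind the front. The handle bar is at about row 126. I'll lift, move to over the handle, and re-measure.

Emit:
move_arm --pt "0 0 4 0 1" --pt "0 0 14 0 1" --pt "0 0 40 0 1" --pt "-20 -40 60 0 1" --pt "-50 -78 60 0 1" --pt "-75 -78 60 0 1" --pt "-75 -78 60 0 1" --pt "-75 -78 60 0 1"

```text
t: 9.3
ee_pos: [521.5, -86.3, 109.1]
orientation: [0.122, 1.564, -0.125]
ft_force: [0.4, -0.0, 0.1]
width: 0.3
```

```bash
python3 - <<'E'
from workcell import ctrl,get_image
import cv2
o=ctrl.get_obs();print(o["ee_pos"],o["ft_force"])
cv2.imwrite("pics/w3.png",get_image("wrist"))
a=cv2.convertScaleAbs(get_image("top")[160:280,240:450],alpha=1.8,beta=10)
cv2.imwrite("pics/t3.png",cv2.resize(a,None,fx=3.8,fy=3.8,interpolation=cv2.INTER_CUBIC))
E
```

```text
[521.5072092  -86.26770521 109.12894579] [ 0.38887788 -0.02948802  0.13889776]
```

View pics/w3.png

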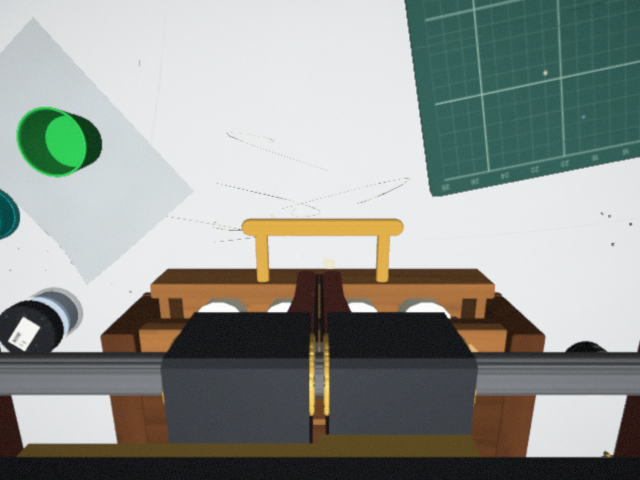

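View pics/t3.png

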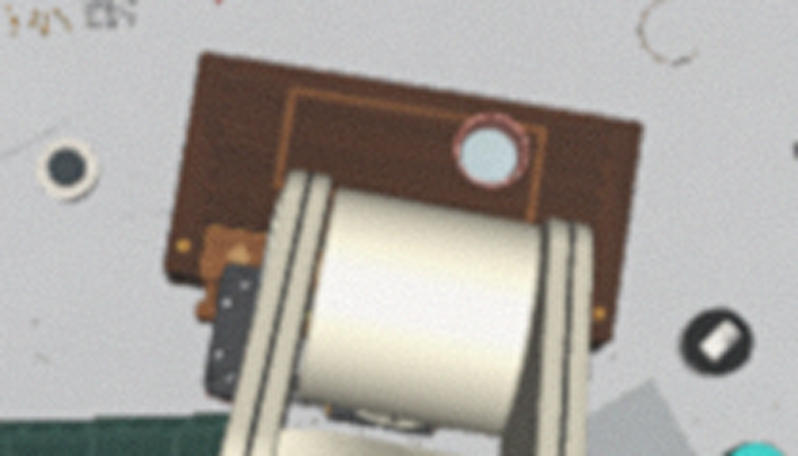

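```bash
python3 - <<'E'
from h import *
from workcell import ctrl
o=ctrl.get_obs()
b=wrist_atz(o,(322,227.5),30);print("bar",b,"edges",wrist_atz(o,(322,219),32),wrist_atz(o,(322,236),32))
for z in(45,50,55):print("front",z,wrist_atz(o,(322,270),z))
n=np.array([np.cos(-.157),np.sin(-.157)])
print("ajar est",(531.4-b[0])*n[0]+(-87-b[1])*n[1])
print("gap mid",b[:2]+n*20.2, "delta",b[:2]+n*20.2-o["ee_pos"][:2])
E
```

```text
bar [510.85703581 -82.81344888  30.        ] edges [504.999729   -81.90617342  32.        ] [515.78330501 -83.59937557  32.        ]
front 45 [533.39059057 -86.44474362  45.        ]
front 50 [531.57264906 -86.19034601  50.        ]
front 55 [529.75470755 -85.93594839  55.        ]
ajar est 20.944893653216464
gap mid [530.80859187 -85.97183629] delta [9.23187357 0.11321318]
```

Emit:
move_arm --pt "9 -0.5 -20 0 1" --pt "9 -0.5 -45 0 1" --pt "9 -0.5 -62 0 1" --pt "9 -0.5 -68 0 1" --pt "9 -0.5 -68 0 1"

```text
t: 10.02
ee_pos: [530.6, -86.5, 40.7]
orientation: [0.122, 1.565, -0.124]
ft_force: [0.0, 0.0, 0.8]
width: 0.6
```

```bash
python3 - <<'E'
from workcell import ctrl,get_image
import cv2
o=ctrl.get_obs();print(o["ee_pos"],o["ft_force"])
cv2.imwrite("pics/w4.png",get_image("wrist"))
a=cv2.convertScaleAbs(get_image("scene")[180:360,270:450],alpha=1.4)
cv2.imwrite("pics/s4.png",cv2.resize(a,None,fx=3.3,fy=3.3,interpolation=cv2.INTER_CUBIC))
E
```

```text
[530.55302102 -86.45075819  40.73885232] [0.03310776 0.0144291  0.76443225]
```

View pics/w4.png

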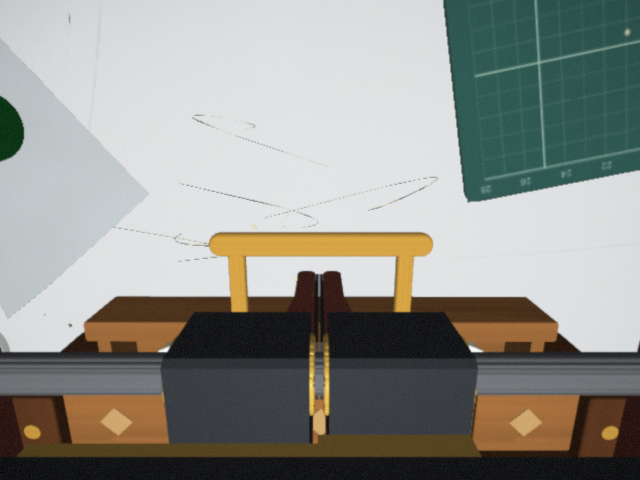

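View pics/s4.png

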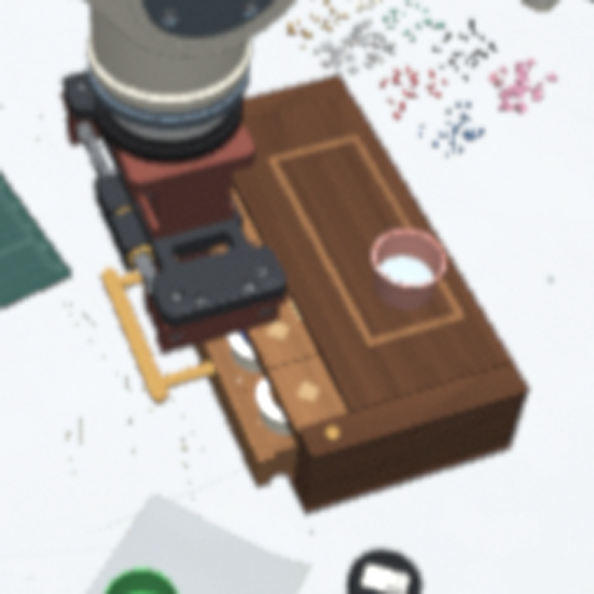

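The fingertips (row 272) sit between the bar (rows 233–256) and the drawer front, so I'll lower into the gap.

Emit:
move_arm --pt "0 0 -8 0 1" --pt "0 0 -14 0 1" --pt "0 0 -20 0 1" --pt "0 0 -25 0 1" --pt "0 0 -25 0 1"

```text
t: 10.75
ee_pos: [530.7, -86.6, 15.9]
orientation: [0.122, 1.565, -0.124]
ft_force: [0.1, 0.2, -0.1]
width: 0.4
```

Emit:
move_arm --pt "-4 0.6 0 0 1" --pt "-8 1.3 0 0 1" --pt "-12 1.9 0 0 1" --pt "-16 2.5 0 0 1" --pt "-20 3.2 0 0 1" --pt "-25 4 0 0 1" --pt "-30 4.7 0 0 1" --pt "-34 5.4 0 0 1" --pt "-38 6 0 0 1" --pt "-38 6 0 0 1"

```text
t: 12.0
ee_pos: [491.8, -80.4, 15.8]
orientation: [0.122, 1.566, -0.124]
ft_force: [-0.0, 0.2, 0.6]
width: 0.3
```

Emit:
move_arm --pt "-2 0.3 0 0 1" --pt "-4 0.6 0 0 1" --pt "-5 0.8 0 0 1" --pt "-5 0.8 0 0 1"

```text
t: 12.5
ee_pos: [488.6, -79.9, 16.0]
orientation: [0.121, 1.563, -0.124]
ft_force: [5.3, -0.4, -4.2]
width: 0.5
```

Emit:
move_arm --pt "-1.5 0.2 0 0 1" --pt "-3 0.5 0 0 1" --pt "-3 0.5 0 0 1"

```text
t: 12.88
ee_pos: [488.6, -79.9, 16.3]
orientation: [0.121, 1.557, -0.125]
ft_force: [8.7, -1.5, -7.2]
width: 0.2
```

```bash
python3 - <<'E'
from workcell import ctrl,get_image
import cv2
o=ctrl.get_obs();print(o["ee_pos"],o["ft_force"])
cv2.imwrite("pics/w5.png",get_image("wrist"))
E
```

```text
[488.62609256 -79.91387293  16.29306494] [ 8.72770574 -1.48059159 -7.21887737]
```

View pics/w5.png

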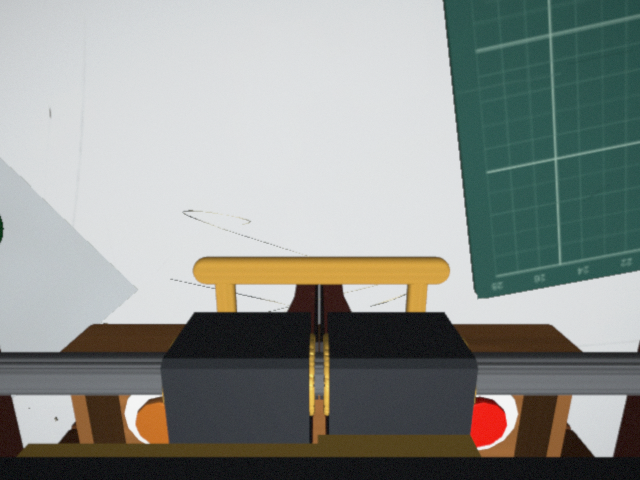

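The arm no longer advances and the force is rising, so the drawer is at its end stop. I'll back off 4 mm inside the gap and lift.

Emit:
move_arm --pt "2 -0.3 0 0 1" --pt "4 -0.6 0 0 1" --pt "4 -0.6 0 0 1"

```text
t: 13.3
ee_pos: [492.2, -80.4, 16.1]
orientation: [0.121, 1.558, -0.125]
ft_force: [-1.0, -0.1, -0.6]
width: 0.4
```

Emit:
move_arm --pt "0 0 6 0 1" --pt "0 0 16 0 1" --pt "0 0 40 0 1" --pt "0 0 70 0 1" --pt "0 0 100 0 1" --pt "-40 0 140 0 1" --pt "-80 60 160 0 1" --pt "-80 120 160 0 1" --pt "-80 170 160 0 1" --pt "-80 220 160 0 1" --pt "-80 220 160 0 1" --pt "-80 220 160 0 1"

```text
t: 14.8
ee_pos: [411.8, 139.3, 176.4]
orientation: [0.12, 1.558, -0.124]
ft_force: [-0.7, -0.5, 0.0]
width: 0.7
```

```bash
python3 - <<'E'
from workcell import ctrl,get_image
import cv2
o=ctrl.get_obs();print(o["ee_pos"],o["ft_force"],o["qvel"].round(3))
a=cv2.convertScaleAbs(get_image("top")[160:280,240:450],alpha=1.8,beta=10)
cv2.imwrite("pics/t6.png",cv2.resize(a,None,fx=3.8,fy=3.8,interpolation=cv2.INTER_CUBIC))
E
```

```text
[411.79311997 139.276429   176.4259427 ] [-0.67300403 -0.46674157  0.01652399] [-0.029  0.004  0.006  0.002 -0.004  0.001]
```

View pics/t6.png

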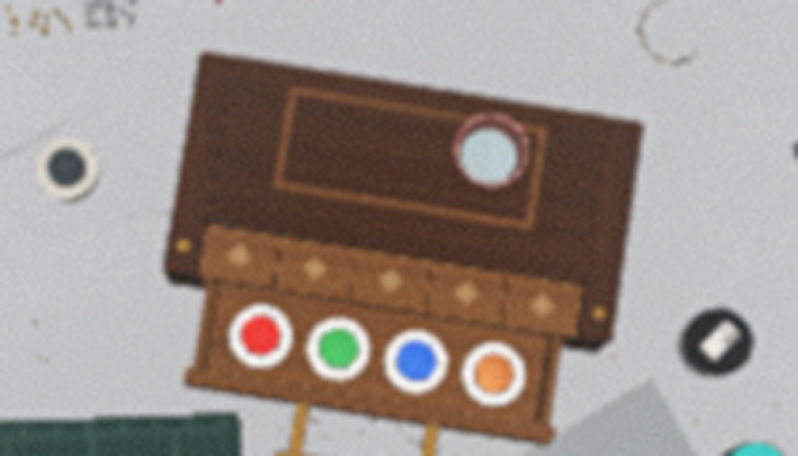

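The drawer is out, and the cup (491,150), spool (67,167) and jar (717,341) are where they were. I'll measure the opening from the bar.

```bash
python3 - <<'E'
from workcell import get_image
import cv2
a=cv2.convertScaleAbs(get_image("top")[210:330,240:450],alpha=1.8,beta=10)
cv2.imwrite("pics/t7.png",cv2.resize(a,None,fx=3.8,fy=3.8,interpolation=cv2.INTER_CUBIC))
E
```

```text
(no output)
```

View pics/t7.png

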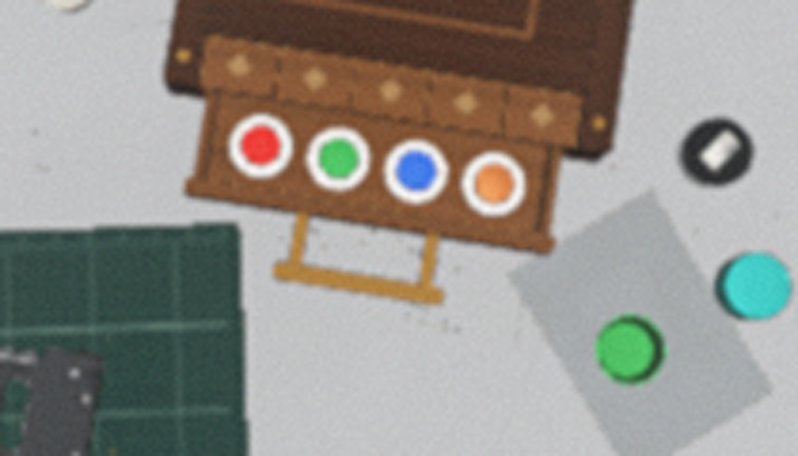

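```bash
python3 - <<'E'
from h import *
from workcell import ctrl
a=atz("top",np.array((374.5,372))/3.8+[240,160],30);b=atz("top",np.array((359,284))/3.8+[240,210],30)
print(np.linalg.norm(a-b),b-a, ctrl.get_obs()["qvel"].round(3))
E
```

```text
60.0742974891568 [-59.41627292   8.86722793   0.        ] [-0.012  0.004 -0.001  0.001 -0.002  0.003]
```

The bar has moved 60 mm, so the drawer is fully out. I'll hand in.

```bash
python3 - <<'E'
from workcell import ctrl
print(ctrl.close_job())
E
```

```text
the job is handed in; nothing more can be done
None
```

The drawer is unlocked, pulled out to its end stop and let go, and the job is handed in; no verdict was reported.

- **Catch:** I felt three inlays with shut fingers. The middle one and the one at y = +44 mm were firm. The leftmost one (y = +88 mm) gave way at about 2 N. Pressed to about 9 mm, it let the drawer spring out roughly 21 mm. The highest force I read before that was about 12 N, taken at the end of each move.
- **Drawer:** I hooked the shut fingers behind the brass bar and pulled until the arm stopped advancing. Then I backed off 4 mm, lifted clear and moved away.
- **Last checks:** The top view puts the handle's travel at 60 mm. The cup, spool stand and jar are at the same pixel positions as at the start. The wrist force is near zero, with the arm clear of everything, and the time used was about 15 s.

The wrist and overhead box positions differed by about 2 mm; no check failed.

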